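# Load a landing-gear pin in the drill jig and clamp it with the ratchet handle

### The arm

A 6-joint arm with a two-finger parallel gripper is mounted at the origin on the work surface. World frame = base frame: x ahead of the robot, y to its left, z up, the work surface at z = 0. Lengths are in m, angles in rad, forces in N, time in s.
With the tool pointing down it reaches from about 0.3 to 0.775 m from the base axis. Payload 14.6 kg.
Tool frame: the origin (TCP) lies at the very end of the fingers, on their centre line; the grasp point (between the pads) lies 19 mm behind it; z points along the fingers, x is the direction in which the jaws open and shut, and the axes are right-handed (so a half turn about z gives the same grasp; the last joint's range is limited). The gripper opens to 94 mm and grips with 3 to 60 N. Pads are 16 mm wide; open, the fingers measure 119 mm over their backs; the gripper's body (75 mm by 177 mm) begins 78 mm behind the grasp point.
Start: joints at [-1.399, 0.3, 1.521, -0, 1.321, -0.067], TCP at [0.13, -0.534, 0.205] pointing down, gripper open.
Joint ranges: [-3.03, 3.03], [-0.79, 2.21], [0.23, 2.52], [-1.04, 4.18], [0, 3.07], [-2.55, 2.55]. Speed limits (rad/s): [2.22, 2.22, 2.57, 3.14, 3.14, 3.14].

### API

Orientations are given as [roll, pitch, yaw] about the fixed x, y, z axes, in that order (R = Rz(yaw) Ry(pitch) Rx(roll)).
In Python, from station import ctrl gives the robot as it stands.
- The arm moves only by the shell command python3 -m inch 'ROWS' [FORCE]. ROWS is JSON, one flat list of numbers, 7 for each row, row after row: the shift along the tool's x, y, z in cm, then the turn, a rotation vector about the tool's x, y, z in rad, then the opening, from 0 (shut) to 1 (fully open). In form: [tx, ty, tz, wx, wy, wz, claw, tx, ty, tz, wx, wy, wz, claw, ...]. A call has 1 to 20 rows; each row shifts and turns the commanded pose from where the row before left it, along the tool's axes as they then stand; what a row does not reach is not made up. A row lasts 1/8 s, in which the tool goes at most 62.5 mm and 10.7 degrees, less where a joint would pass 70% of its speed; a pose out of reach is approached as far as the arm can. A call is refused whole if a number of a shift passes 6.25 or a number of a turn 0.188, either way. A call with a gripper value outside its range is refused whole. The fingers move at their own pace and stop on an object; FORCE is the grip in N (left out, the last holds). Time passes only in rows, so rows that do not move let the fingers close. It gives the time, the measured TCP pose, the force and the opening at its end, in the units of the state.
- ctrl.get_obs(): the state, without advancing time (a new reading comes with each control period).
- ctrl.camera(name): name is "side" or "top" or "wrist"; returns (picture, depth): 420x560x3 uint8, red, green, blue; 420x560 float32, m along the optical axis (not along the pixel's ray), 0 where there is no reading.
- ctrl.camera_params(name): a dict with "vertical_fov" (degrees; the focal length in pixels is half the picture's height over the tangent of half this angle, whatever the lens; pixels are square), "cx", "cy" (the principal point, pixels), "distortion" ([k1, k2, p1, p2, k3] as OpenCV has them; the pictures are not rectified), "camera_from_world" (4x4, takes a point from world to camera coordinates); the wrist camera has in their place "mount" (4x4, takes a point from camera to tool coordinates, whose origin is the TCP and whose axes are the tool frame's). Camera axes: x right, y down, z forward; pixel columns grow to the right and rows downward; lengths in m; the calibration is good to about 2 mm. A picture is of the moment at which its call begins: read the wrist's pose just before it. camera_params takes no time and is no camera call.
- ctrl.hand_in(): hands the job in, once; it reports no verdict.
Trained networks look in the newest picture that a camera, given by its name, has taken for a name from the list of things; names that differ only in an ending like _2 or _b are one class to them, and where a whole thing is asked for, a point or a joint stands for the part that bears it (a point fixed in the world has none). Each returns a list of dicts, best first, with "score" (0 to 1); they miss things now and then, are a little off and sometimes report something else, mostly with a low value. They report only what shows in the picture. A call takes as long as a camera call. They do not tell look-alikes from the thing itself.
- ctrl.spot_in(camera, label): "bbox" ([centre column, centre row, width, height] in pixels, round what is visible of it).
- ctrl.place_of(camera, label): "centre" ([column, row] in pixels: a listed point, or the origin of a listed thing).
The state is a dict: "time_s": time; "qpos": joint angles; "joint_vel": joint speeds; "tau": joint torques, N m; "ee_pos": TCP position; "eef_rot": TCP orientation; "force": force on the tool from outside, world axes, zero at the start; "moment": the same for the moment, N m; "grip_width": finger opening in m.
Only numpy, scipy, OpenCV 4.12 (cv2) and the standard library are available. Lean on these libraries where they do the work, as an engineer would, in place of code of your own. Each camera call takes 0.05 s, during which the arm holds its last target. There are 200 camera calls.

### The job

Load the pin for cross-drilling: slide it along the V-groove, gently and without lifting it out, until it rests against the red stop. Then check the ratchet by swinging its handle fully back, which must run loose and leave the clamp wheel standing still, and work the handle forward and back so that it grips and winds the clamp down on the pin until it comes up solid. Let go, with the pin still against the stop, and leave the other things on the bench where they are.

Things in the scene. Friction and masses are not known exactly. Their poses are not given: they have to be found in the camera images.
- jig: Pin-drilling jig, fixed to the bench. Origin on the bench top below the groove's centre line, 50 mm before the stop; x runs along the V-groove to the red stop, y left, z up. Base plate 200 x 140 x 16 mm (x -110 to 90). On it a steel V-block, x -100 to 60, 60 mm wide, flat top at z = 54 mm, with a 90-degree V along x. Blue clamp bracket at x 7 to 37, y -66 to -48 mm.
- groove_home (a point): Where the centre of the pin must come to lie (jig x = 0, y = 0, z = 62 mm); the pin's top is then at z = 77 and its rear end face at jig x = -50 mm.
- plate_edge (a point): Middle of the lower edge, on the side away from the stop, of the steel drill-bush plate that bridges the groove: jig x = -62, y = 0, z = 94 mm. The plate covers jig x -62 to -7, y -22 to 52, z 94 to 106 mm, on a post at y 34 to 50 mm. The pin, home, ends 12 mm inside this edge: whatever pushes it must slant in under the plate (30 to 45 degrees from vertical).
- stop: Red hardened end stop of the jig, fixed, 22 mm wide, top at jig z = 84 mm; origin at the bottom of the face that the pin is to touch (jig x = 50 mm, y = 0, z = 40).
- pin: Loose hollow pin, 30 mm diameter, 100 mm long, about 0.35 kg, bright with two copper bands, lying in the V-groove 18 to 45 mm short of the stop. Origin at its centre; x is its length, towards the stop (it may roll about it). It takes 2 to 6 N to slide.
- pin_rear (a point): Centre of the pin's rear end face (the one away from the stop, to be pushed).
- handle_axis (a point): Point on the clamp screw's axis at the height of the knob's centre. The axis leans 35 degrees from vertical to the jig's -y: direction (0, -0.574, 0.819) in the jig frame. It aims at the pin's axis at jig x = 22 mm, 122 mm down from this point.
- knob_centre (a point): Centre of the handle's black knob: a cylinder 22 mm in diameter, 52 mm long, parallel to the screw axis, free to spin, standing on the end of the aluminium lever, whose top is 28 mm below this point along the axis. It moves on a circle of radius 110 mm about handle_axis. The knob's lower end stays 65 mm or more above the bench.
- handle (a joint): Ratchet handle, rad. 0 fully forward, 1.3 fully back (counter-clockwise from above); stays where left. With e1 = jig x and e2 = (0, 0.819, 0.574) in the jig frame, knob_centre = handle_axis + 110 mm (cos t e1 + sin t e2), t = handle + 3.812. Growing: runs loose, 1 to 3 N at the knob. Falling: grips within 0.32 rad and turns the clamp wheel, 2 to 4 N.
- clamp_screw (a joint): Turn of the clamp screw and its toothed ratchet wheel, rad. Starts at 0 to 0.4; grows as the clamp is wound down (clockwise from above), only when the handle grips; at 2.2 it is solid and blocks the forward stroke. The spring pad meets the pin at about 1.15 and then presses harder and harder. Several strokes are needed.
- wheel_mark (a point): Point on the rim of the ratchet wheel, 20 mm from the screw axis; turns with the wheel.
- pad: Brass pressure pad, 18 mm diameter, at the lower end of the clamp screw; it comes down along the screw axis onto the pin.
- brass_ring: Bystander, loose brass ring, 76 mm across, 20 mm high; origin under its centre.
- seal_carrier: Bystander, loose black ring, 76 mm across, 30 mm high; origin under its centre.
- end_cap: Bystander, loose steel disc, 56 mm across, 18 mm high; origin under its centre.
- tape_measure: Bystander, loose yellow and black tape measure, 70 x 40 mm, 62 mm high; origin under its centre.
- screwdriver: Bystander, loose screwdriver with orange handle, 200 mm long, 30 mm high, lying along its x axis.
- tub: Bystander, loose clear plastic tub, 104 mm across, 100 mm high; origin under its centre.
- oil_bottle: Bystander, loose white bottle with red cap, 66 mm across, 190 mm high; origin under its centre.
- scour_block: Bystander, loose dark block, 90 x 60 x 30 mm; origin under its centre.
Not all that is in view belongs to the job. Leave any pink look-alike of the pin alone.

How it is judged:
On the way, in this order (a step that is already met when the one before it is completed fails the run):
1. the pin has been slid home: its front end within 2 mm of the stop, lying in the groove, the clamp still off it (x of pin in the frame of jig above -0.002 m and z of pin in the frame of jig below 0.066 m and contact force between pad and pin below 0.5 N), for 0.2 s.
2. the ratchet handle has been swung back (beyond 1.1 of its 1.3 rad) and has run loose: the clamp wheel has not turned (rim moved under 5 mm since the start) (value of joint handle above 1.1 rad and distance of wheel_mark from where it was at the start of the episode below 0.005 m), for 0.1 s.
3. the handle has been swung forward (below 0.6 rad) and has gripped: it has carried the clamp wheel round (rim moved over 6 mm) (value of joint handle below 0.6 rad and distance of wheel_mark from where it was at the start of the episode above 0.006 m).
At the end, for the whole second after the job is handed in: The clamp screw is wound down solid (within 0.1 rad of its end), its pad presses on the pin with more than 8 N, the pin lies in the groove at rest (within 4 mm of its line) with its front end within 2.5 mm of the red stop, and the handle is let go and still (value of joint clamp_screw above 2.1 rad and contact force between pad and pin above 8 N and x of pin in the frame of jig above -0.0025 m and z of pin in the frame of jig below 0.066 m and linear speed of pin below 0.01 m/s and velocity of joint handle between -0.05 and 0.05 rad/s and y of pin in the frame of jig between -0.004 and 0.004 m); the robot touches nothing.
It fails at once if the pin is driven hard against the stop (over 25 N) (contact force between pin and stop above 25 N).
It fails at once if the pin is lifted out of the groove (its centre over 10 mm above where it lies) (z of pin in the frame of jig above 0.072 m).
It fails at once if another thing on the bench is moved more than 30 mm (distance of any of brass_ring, seal_carrier, end_cap, tape_measure, screwdriver, tub, oil_bottle, scour_block from where it was at the start of the episode above 0.03 m).
It also fails if it takes over 72 s, if anything falls off the work surface, if the arm or the gripper's body presses on something with over 40 N, if the wrist force passes 120 N, or if a joint passes its speed limit or range.

## Working session

There is one attempt and no reset: what is moved stays moved. The work goes in short steps, Python scripts to look and compute and a shell command to move; the robot and the scene stay as the last step left them, time stands still between calls to the robot, and variables do not carry over. Pictures are saved under pics/ and viewed, about 8 in all and at most 12, crops included, and the job is handed in when it is done.

```bash
ls; mkdir -p pics
cat > h.py <<'E'
import numpy as np, cv2
from station import ctrl
from scipy.spatial.transform import Rotation as R
def K(p):
    f=210/np.tan(np.radians(p["vertical_fov"])/2); return np.array([[f,0,p["cx"]],[0,f,p["cy"]],[0,0,1]])
def cam(name,o=None):
    p=ctrl.camera_params(name)
    if "mount" in p:
        o=o or ctrl.get_obs(); T=np.eye(4); T[:3,:3]=R.from_euler('xyz',o["eef_rot"]).as_matrix(); T[:3,3]=o["ee_pos"]
        M=np.linalg.inv(T@np.array(p["mount"]))
    else: M=np.array(p["camera_from_world"])
    return p,K(p),np.array(p["distortion"],float),M
def proj(name,P,o=None):
    p,k,d,M=cam(name,o); return cv2.projectPoints(np.atleast_2d(P).astype(float),cv2.Rodrigues(M[:3,:3])[0],M[:3,3],k,d)[0][:,0]
def ray(name,uv,o=None):
    p,k,d,M=cam(name,o); n=cv2.undistortPoints(np.array([[uv]],float),k,d)[0,0]
    W=np.linalg.inv(M); return W[:3,3],W[:3,:3]@np.array([n[0],n[1],1])   # times depth
def tri(rs):
    A=np.zeros((3,3));b=np.zeros(3)
    for c,v in rs:
        v=v/np.linalg.norm(v);Q=np.eye(3)-np.outer(v,v);A+=Q;b+=Q@c
    x=np.linalg.solve(A,b); return x,[float(np.linalg.norm(np.cross(v/np.linalg.norm(v),x-c))) for c,v in rs]
E
python3 - <<'E'
from h import *
o=ctrl.get_obs();print(o["ee_pos"],o["eef_rot"])
for n in ["side","top"]:
    im,d=ctrl.camera(n); cv2.imwrite(f"pics/{n}0.png",im[:,:,::-1]); np.save(f"{n}0.npy",d)
    for l in ["jig","groove_home","plate_edge","stop","pin","pin_rear","handle_axis","knob_centre","wheel_mark","pad"]:
        r=ctrl.place_of(n,l)[:3]
        print(n,l,[(np.round(q["centre"],1).tolist(),round(q["score"],2)) for q in r])
E
```

```text
pics
[ 0.13002791 -0.53413567  0.20488553] [-3.14150492e+00  1.17839184e-03 -1.33200419e+00]
side jig [([269.8, 269.7], 0.68)]
side groove_home [([273.2, 250.7], 0.56)]
side plate_edge [([298.4, 254.2], 0.82), ([287.8, 259.1], 0.36)]
side stop [([248.8, 255.7], 0.72), ([357.9, 317.0], 0.19)]
side pin [([165.9, 380.7], 0.93), ([416.5, 290.4], 0.77), ([289.2, 259.2], 0.57)]
side pin_rear [([139.5, 373.6], 0.79), ([433.8, 286.1], 0.62), ([314.2, 265.8], 0.53)]
side handle_axis [([267.5, 196.0], 0.94)]
side knob_centre [([303.5, 194.7], 0.83)]
side wheel_mark [([252.3, 215.1], 0.47)]
side pad [([256.8, 254.5], 0.56)]
top jig [([314.5, 233.2], 0.95)]
top groove_home [([315.0, 230.2], 0.76)]
top plate_edge [([295.0, 231.3], 0.6)]
top stop [([304.4, 247.8], 0.51)]
top pin [([351.8, 137.1], 0.92), ([391.5, 317.0], 0.8), ([320.5, 217.7], 0.47)]
top pin_rear [([351.0, 116.1], 0.74), ([360.6, 235.1], 0.66), ([382.8, 336.6], 0.58)]
top handle_axis [([284.8, 219.7], 0.84), ([403.0, 265.7], 0.46)]
top knob_centre [([270.7, 188.8], 0.97)]
top wheel_mark [([293.0, 230.3], 0.47)]
top pad []
```

Run:
```python
from h import *
C=dict(jig=((269.8,269.7),(314.5,233.2)),home=((273.2,250.7),(315,230.2)),edge=((298.4,254.2),(295,231.3)),stop=((248.8,255.7),(304.4,247.8)),pin=((289.2,259.2),(320.5,217.7)),axis=((267.5,196),(284.8,219.7)),knob=((303.5,194.7),(270.7,188.8)))
for k,(a,b) in C.items():
    x,e=tri([ray("side",a),ray("top",b)]);print(k,x.round(4),np.round(e,4))
for n in("side","top"):
    p,k,d,M=cam(n);W=np.linalg.inv(M);print(n,W[:3,3].round(3),W[:3,2].round(3),k[0,0])
a=cv2.imread("pics/side0.png");b=cv2.imread("pics/top0.png")
f=lambda i,r,c:cv2.resize(i[r:r+150,c:c+200],(400,300),interpolation=cv2.INTER_CUBIC)
s=np.hstack([cv2.resize(a,(400,300)),cv2.resize(b,(400,300))])
t=np.hstack([f(a,160,180),f(b,150,220)])
cv2.imwrite("pics/all0.png",np.vstack([s,t]))
```

```text
jig [ 0.4983 -0.0574  0.0163] [0.0004 0.0004]
home [ 0.5028 -0.0538  0.0754] [0.0045 0.0045]
edge [ 0.5398 -0.0079 -0.0143] [0.0316 0.0316]
stop [ 0.4574 -0.0289  0.038 ] [0.0005 0.0005]
pin [ 0.5353 -0.0696  0.0607] [0.002 0.002]
axis [0.5106 0.0245 0.1554] [0.0006 0.0006]
knob [0.5953 0.0597 0.1106] [0.0019 0.0019]
side [ 0.443 -0.523  0.702] [ 0.127  0.665 -0.736] 385.884224339019
top [0.328 0.041 1.237] [ 0.177 -0.017 -0.984] 460.1867162151546
```

View pics/all0.png

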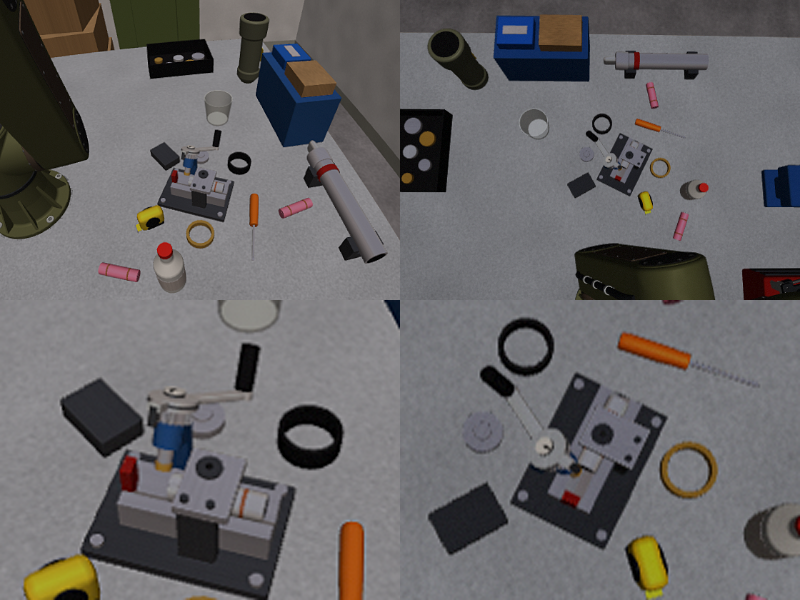

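The picture shows the jig in the middle of both views. Its red stop points to the robot (side ≈(248,255), top ≈(305,248)). The bright, copper-banded pin shows in the groove at side ≈(305,258). The other two pin candidates, side (166,381) and (416,290), are pink look-alikes lying on the bench, so I leave them alone. Next I fit the jig pose.

```bash
cat >> h.py <<'E'
e2=np.array([0,.819,.574]); AX=np.array([0,-.574,.819]); HA=np.array([.022,-.070,.162])
def knob(h): t=h+3.812; return HA+.110*(np.cos(t)*np.array([1,0,0])+np.sin(t)*e2)
def J2W(q,P): c,s=np.cos(q[2]),np.sin(q[2]); P=np.atleast_2d(P); return np.c_[q[0]+c*P[:,0]-s*P[:,1],q[1]+s*P[:,0]+c*P[:,1],P[:,2]]
E
python3 - <<'E'
from h import *
from scipy.optimize import least_squares
ob=[("side",[0,0,0],(269.8,269.7)),("top",[0,0,0],(314.5,233.2)),("side",[0,0,.062],(273.2,250.7)),("top",[0,0,.062],(315,230.2)),("side",[-.062,0,.094],(298.4,254.2)),
("side",[.05,0,.04],(248.8,255.7)),("top",[.05,0,.04],(304.4,247.8)),("side",HA,(267.5,196)),("top",HA,(284.8,219.7)),("side",None,(303.5,194.7)),("top",None,(270.7,188.8))]
def res(q):
    r=[]
    for n,P,uv in ob: r.append(proj(n,J2W(q,knob(q[3]) if P is None else P))[0]-uv)
    return np.array(r)
s=least_squares(lambda q:res(q).ravel(),[.5,-.05,2.65,.5],loss="soft_l1",x_scale=[.01,.01,.1,.1])
print(s.x.round(4),np.degrees(s.x[2]));print(res(s.x).round(1)); q=s.x
np.save("q.npy",q)
x,e=tri([ray("side",(289.2,259.2)),ray("top",(320.5,217.7))]); c,sn=np.cos(q[2]),np.sin(q[2]);d=x[:2]-q[:2]
print("pin jig",c*d[0]+sn*d[1],-sn*d[0]+c*d[1])
out=[]
for n,r,c0 in(("side",160,180),("top",150,220)):
    im=cv2.resize(cv2.imread(f"pics/{n}0.png")[r:r+150,c0:c0+200],(800,600),interpolation=cv2.INTER_CUBIC)
    for B,z,col in (((-.11,.09,-.07,.07),.016,(0,255,0)),((-.062,-.007,-.022,.052),.106,(0,0,255)),((-.1,.06,-.03,.03),.054,(255,255,0))):
        pts=J2W(q,[[B[i],B[j],z] for i,j in((0,2),(1,2),(1,3),(0,3))])
        cv2.polylines(im,[((proj(n,pts)-[c0,r])*4).astype(int)],1,col,1)
    out.append(im)
cv2.imwrite("pics/ov.png",cv2.resize(np.vstack(out),(800,1200))[:,:]); cv2.imwrite("pics/ov.png",np.hstack([cv2.resize(i,(400,300)) for i in out]) if 0 else cv2.resize(np.hstack(out),(800,300)))
E
```

```text
[ 0.4995 -0.0528  2.6767  0.3451] 153.36431009895492
[[ 0.6  2.4]
 [-2.2  0.5]
 [-3.6  4.4]
 [-0.8  0.2]
 [ 0.8 -1.7]
 [-1.4  0.2]
 [ 0.6  0.7]
 [ 0.9 -0.8]
 [ 2.1 -0.5]
 [ 1.5 -0.4]
 [-0.9  0.1]]
pin jig -0.03954218193742898 -0.0010687730073227712
```

View pics/ov.png

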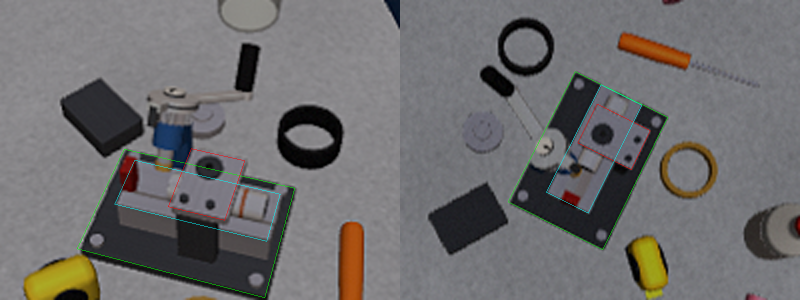

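The overlay fits: base and plate outlines match within about 2 px. The jig is at (0.4995,-0.0528) with yaw 153.4°, the pin at jig x ≈ -40 mm and the handle at ≈0.35. Next I plan the slanted approach.

```bash
cat >> h.py <<'E'
def JR(q): return R.from_euler('z',q[2]).as_matrix()
def pushR(q,a=np.radians(40)): s,c=np.sin(a),np.cos(a); return JR(q)@np.array([[0,-1,0],[-c,0,-s],[s,0,-c]]).T
def rows(p0,R0,p1,R1,n,turn=True):
    """n rows from pose 0 to pose 1; straight line, even turn. prints in row units"""
    w=R.from_matrix(R0.T@R1).as_rotvec(); Rr=R0.copy(); st=(np.array(p1)-p0)/n
    for i in range(n):
        print((Rr.T@st*100).round(2).tolist()+(w/n).round(3).tolist()); Rr=Rr@R.from_rotvec(w/n).as_matrix()
def now(): o=ctrl.get_obs(); return np.array(o["ee_pos"]),R.from_euler('xyz',o["eef_rot"]).as_matrix()
E
python3 - <<'E'
from h import *
q=np.load("q.npy"); p,Rc=now()
T=J2W(q,[-.150,0,.20])[0]; R1=pushR(q); print(T)
up=p+[0.02,0.0,.14]
rows(up,Rc,T+[0,0,.1],R1,17)
E
```

```text
[ 0.63357525 -0.12008996  0.2       ]
[-1.69, -3.34, 0.27, 0.018, -0.05, -0.136]
[-1.21, -3.53, 0.4, 0.018, -0.05, -0.136]
[-0.7, -3.65, 0.51, 0.018, -0.05, -0.136]
[-0.17, -3.7, 0.6, 0.018, -0.05, -0.136]
[0.37, -3.68, 0.67, 0.018, -0.05, -0.136]
[0.9, -3.58, 0.7, 0.018, -0.05, -0.136]
[1.41, -3.41, 0.71, 0.018, -0.05, -0.136]
[1.89, -3.17, 0.68, 0.018, -0.05, -0.136]
[2.33, -2.87, 0.64, 0.018, -0.05, -0.136]
[2.73, -2.51, 0.56, 0.018, -0.05, -0.136]
[3.07, -2.11, 0.46, 0.018, -0.05, -0.136]
[3.35, -1.66, 0.33, 0.018, -0.05, -0.136]
[3.56, -1.19, 0.19, 0.018, -0.05, -0.136]
[3.69, -0.69, 0.02, 0.018, -0.05, -0.136]
[3.75, -0.19, -0.15, 0.018, -0.05, -0.136]
[3.73, 0.32, -0.34, 0.018, -0.05, -0.136]
[3.63, 0.81, -0.53, 0.018, -0.05, -0.136]
```

```bash
python3 -m inch '[0,-0.6,-4.7,0,0,0,0, 0,-0.7,-4.7,0,0,0,0, 0,-0.7,-4.6,0,0,0,0, -1.7,-3.3,0.3,0.018,-0.05,-0.136,0, -1.2,-3.5,0.4,0.018,-0.05,-0.136,0, -0.7,-3.65,0.5,0.018,-0.05,-0.136,0, -0.2,-3.7,0.6,0.018,-0.05,-0.136,0, 0.4,-3.7,0.7,0.018,-0.05,-0.136,0, 0.9,-3.6,0.7,0.018,-0.05,-0.136,0, 1.4,-3.4,0.7,0.018,-0.05,-0.136,0, 1.9,-3.2,0.7,0.018,-0.05,-0.136,0, 2.3,-2.9,0.6,0.018,-0.05,-0.136,0, 2.7,-2.5,0.6,0.018,-0.05,-0.136,0, 3.1,-2.1,0.5,0.018,-0.05,-0.136,0, 3.35,-1.7,0.3,0.018,-0.05,-0.136,0, 3.6,-1.2,0.2,0.018,-0.05,-0.136,0, 3.7,-0.7,0,0.018,-0.05,-0.136,0, 3.75,-0.2,-0.15,0.018,-0.05,-0.136,0, 3.7,0.3,-0.3,0.018,-0.05,-0.136,0, 3.6,0.8,-0.5,0.018,-0.05,-0.136,0]' 20
python3 - <<'E'
from h import *
q=np.load("q.npy"); p,Rc=now(); print(ctrl.get_obs()["qpos"])
rows(p,Rc,J2W(q,[-.140,0,.16])[0],pushR(q),4)
E
```

```text
time_s: 3.6
ee_pos: [0.6318, -0.1138, 0.2981]
eef_rot: [-2.438, 0.004, 1.108]
force: [-0.0, -0.1, 0.6]
grip_width: 0.0002
[-0.2829048   1.04541705  0.27662739  0.19121637  2.50660293 -1.27627333]
[-0.11, 2.13, 2.72, -0.001, 0.001, -0.0]
[-0.11, 2.12, 2.73, -0.001, 0.001, -0.0]
[-0.11, 2.12, 2.73, -0.001, 0.001, -0.0]
[-0.12, 2.12, 2.73, -0.001, 0.001, -0.0]
```

```bash
python3 -m inch '[-0.1,2.1,2.7,0,0,0,0, -0.1,2.1,2.7,0,0,0,0, -0.1,2.1,2.7,0,0,0,0, -0.1,2.1,2.7,0,0,0,0, 0,0,0,0,0,0,0]'
python3 - <<'E'
from h import *
q=np.load("q.npy"); o=ctrl.get_obs(); p,Rc=now(); print(o["qpos"])
im,d=ctrl.camera("wrist")
b=im[:,:,::-1].copy()
for l in ["pin_rear","pin","plate_edge","stop","knob_centre","handle_axis"]:
    print(l,[(np.round(z["centre"],1).tolist(),round(z["score"],2)) for z in ctrl.place_of("wrist",l)[:2]])
for P in ([-.09,0,.062],[-.062,0,.094],[.05,0,.04],HA,knob(q[3])): 
    w=proj("wrist",J2W(q,P),o)[0]; print(P,w); 
    if abs(w).max()<900: cv2.circle(b,tuple(int(v) for v in w),5,(0,255,0),1)
for B,z in (((-.062,-.007,-.022,.052),.106),((-.1,.06,-.03,.03),.054)):
    cv2.polylines(b,[proj("wrist",J2W(q,[[B[i],B[j],z] for i,j in((0,2),(1,2),(1,3),(0,3))]),o).astype(int)],1,(0,0,255),1)
cv2.imwrite("pics/w1.png",b)
rows(p,Rc,J2W(q,[-.125,0,.066])[0],pushR(q),4)
E
```

```text
time_s: 4.22
ee_pos: [0.6232, -0.1161, 0.1592]
eef_rot: [-2.434, 0.006, 1.104]
force: [-0.8, 0.4, -0.1]
grip_width: 0.0004
[-0.28920922  1.01962648  0.63551251  0.13506945  2.18255076 -1.35339991]
pin_rear [([89.2, 88.1], 0.94), ([282.2, 232.9], 0.7)]
pin [([281.7, 188.8], 0.88), ([78.6, 118.0], 0.77)]
plate_edge [([284.1, 194.6], 0.66), ([285.1, 186.2], 0.47)]
stop [([283.2, 132.1], 0.74), ([360.0, 99.2], 0.36)]
knob_centre [([443.1, 156.1], 0.73)]
handle_axis [([444.3, 154.2], 0.65)]
[-0.09, 0, 0.062] [284.04625695 233.03570749]
[-0.062, 0, 0.094] [283.86513352 192.08397123]
[0.05, 0, 0.04] [283.3450691  130.66491861]
[ 0.022 -0.07   0.162] [367.03026485  64.96355914]
[-0.0359909  -0.14655375  0.10834695] [443.79790027 158.93005176]
[0.04, 1.25, 2.0, -0.002, 0.001, -0.001]
[0.04, 1.24, 2.0, -0.002, 0.001, -0.001]
[0.03, 1.24, 2.0, -0.002, 0.001, -0.001]
[0.03, 1.24, 2.01, -0.002, 0.001, -0.001]
```

View pics/w1.png

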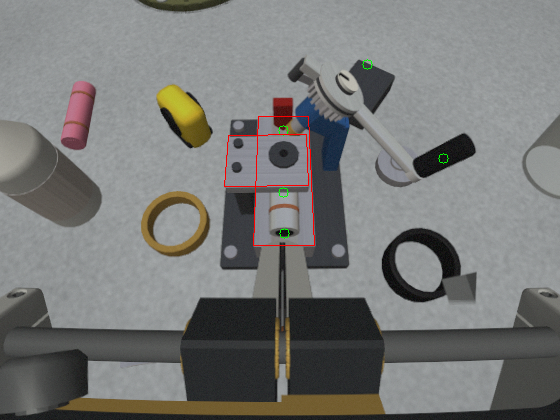

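The view confirms it: the pin's rear face is at (284,233), within 2 px of prediction, and the bright body with its copper band is in the groove. The pink one at (78,118) lies off to the left. The knob is at (443,157). Descending to push.

```bash
python3 -m inch '[0,1.25,2,0,0,0,0, 0,1.25,2,0,0,0,0, 0,1.25,2,0,0,0,0, 0,1.25,2,0,0,0,0, 0,0,0,0,0,0,0]'
python3 -m inch '[0,-0.38,0.32,0,0,0,0, 0,-0.38,0.32,0,0,0,0, 0,-0.38,0.32,0,0,0,0, 0,-0.38,0.32,0,0,0,0, 0,-0.38,0.32,0,0,0,0]'
cat > st.py <<'E'
from h import *
q=np.load("q.npy"); o=ctrl.get_obs(); d=np.array(o["ee_pos"])-[q[0],q[1],0]; A=JR(q).T
print(o["time_s"],"tcp jig mm",(A@d*1000).round(1),"F jig",(A@np.array(o["force"])).round(2),"z-axis",(A@R.from_euler('xyz',o["eef_rot"]).as_matrix())[:,2].round(3))
E
python3 st.py
```

```text
time_s: 5.2
ee_pos: [0.6112, -0.1105, 0.0671]
eef_rot: [-2.436, 0.006, 1.104]
force: [0.1, 0.1, 1.3]
grip_width: 0.0004
time_s: 5.82
ee_pos: [0.5893, -0.0993, 0.0683]
eef_rot: [-2.439, 0.005, 1.104]
force: [-0.3, -0.1, 0.7]
grip_width: 0.0002
5.825 tcp jig mm [-101.1    1.3   68.3] F jig [0.22 0.26 0.69] z-axis [ 0.646  0.003 -0.763]
```

```bash
python3 -m inch '[0.13,0.26,0.31,0,0,0,0, 0,0,0,0,0,0,0]' >/dev/null; python3 st.py
python3 -m inch '[0,-0.23,0.19,0,0,0,0, 0,-0.23,0.19,0,0,0,0, 0,-0.23,0.19,0,0,0,0, 0,0,0,0,0,0,0]' >/dev/null; python3 st.py
```

```text
6.075 tcp jig mm [-101.3   -0.    63.7] F jig [-0.31  1.06  0.05] z-axis [ 0.647  0.003 -0.763]
6.575 tcp jig mm [-92.4   0.   64.4] F jig [-0.78  0.68 -1.3 ] z-axis [ 0.646  0.003 -0.763]
```

```bash
python3 -m inch '[0,-0.23,0.19,0,0,0,0, 0,-0.23,0.19,0,0,0,0, 0,-0.23,0.19,0,0,0,0, 0,-0.23,0.19,0,0,0,0]' >/dev/null; python3 st.py
```

```text
7.075 tcp jig mm [-80.3  -0.   64.4] F jig [-2.59  0.44 -0.89] z-axis [ 0.646  0.003 -0.763]
```

```bash
python3 -m inch '[0,-0.19,0.16,0,0,0,0, 0,-0.19,0.16,0,0,0,0, 0,-0.19,0.16,0,0,0,0, 0,-0.19,0.16,0,0,0,0, 0,-0.11,0.09,0,0,0,0, 0,-0.11,0.09,0,0,0,0]' >/dev/null; python3 st.py
python3 - <<'E'
from h import *
for n in("wrist","top","side"):
    o=ctrl.get_obs(); im,d=ctrl.camera(n)
    if n=="wrist": cv2.imwrite("pics/w2.png",cv2.resize(im[100:310,140:420,::-1],(560,420)))
    print(n,[(np.round(z["centre"],1).tolist(),round(z["score"],2)) for z in ctrl.place_of(n,"pin_rear")[:3]])
q=np.load("q.npy")
for x in(-.07,-.06,-.05):print(x,proj("side",J2W(q,[x,0,.062])),proj("top",J2W(q,[x+.1,0,.077])))
E
```

```text
7.825 tcp jig mm [-67.6  -0.   64.4] F jig [-1.99 -0.47 -0.95] z-axis [ 0.646  0.003 -0.763]
wrist [([21.6, 72.8], 0.84), ([281.3, 243.5], 0.65), ([283.4, 228.5], 0.18)]
top [([384.4, 333.9], 0.57)]
side [([141.4, 375.6], 0.78), ([302.0, 261.8], 0.74), ([433.0, 282.0], 0.59)]
-0.07 [[302.6033837  262.93038321]] [[309.39038434 240.01597432]]
-0.06 [[297.82073395 261.80376512]] [[307.6377073  243.50730042]]
-0.05 [[293.0586584  260.68039934]] [[305.88002322 247.0084277 ]]
```

View pics/w2.png

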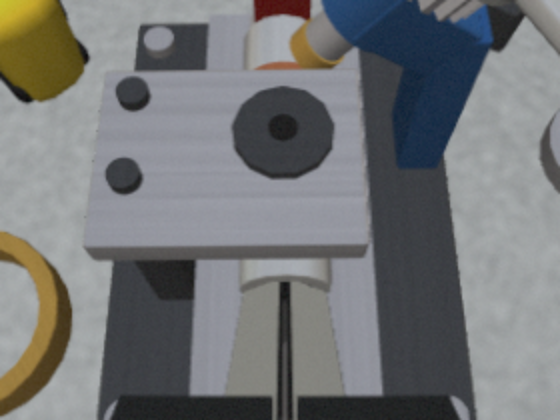

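The pin is being pushed squarely at its rear face (crop ≈(285,285)), and its front is close to the red stop. Continuing in small steps, watching the force.

```bash
for i in 1 2; do :; done; python3 -m inch '[0,-0.08,0.06,0,0,0,0, 0,-0.08,0.06,0,0,0,0, 0,-0.08,0.06,0,0,0,0, 0,-0.08,0.06,0,0,0,0]' >/dev/null; python3 st.py
python3 -m inch '[0,-0.08,0.06,0,0,0,0, 0,-0.08,0.06,0,0,0,0]' >/dev/null; python3 st.py
```

```text
8.625 tcp jig mm [-63.7  -0.1  64.7] F jig [-1.85 -0.57 -1.95] z-axis [ 0.646  0.003 -0.763]
8.875 tcp jig mm [-61.7  -0.   64.8] F jig [-1.73  0.56 -2.04] z-axis [ 0.646  0.003 -0.763]
```

```bash
python3 -m inch '[0,-0.08,0.06,0,0,0,0]' >/dev/null; python3 st.py;python3 -m inch '[0,-0.05,0.04,0,0,0,0]' >/dev/null; python3 st.py;python3 -m inch '[0,-0.05,0.04,0,0,0,0]' >/dev/null; python3 st.py
```

```text
9.0 tcp jig mm [-60.7  -0.   64.9] F jig [-1.68  0.33 -1.25] z-axis [ 0.646  0.003 -0.763]
9.125 tcp jig mm [-60.   -0.   64.9] F jig [-1.84  0.04 -1.36] z-axis [ 0.646  0.003 -0.763]
9.25 tcp jig mm [-59.4  -0.   64.9] F jig [-2.91  0.11 -1.75] z-axis [ 0.646  0.003 -0.763]
```

```bash
python3 -m inch '[0,-0.03,0.03,0,0,0,0]' >/dev/null; python3 st.py;python3 -m inch '[0,-0.03,0.03,0,0,0,0]' >/dev/null; python3 st.py;python3 -m inch '[0,-0.03,0.03,0,0,0,0]' >/dev/null; python3 st.py
```

```text
9.375 tcp jig mm [-59.   -0.   64.9] F jig [-2.04  0.09 -1.3 ] z-axis [ 0.646  0.003 -0.763]
9.5 tcp jig mm [-58.6  -0.1  64.8] F jig [-3.09  0.56 -1.6 ] z-axis [ 0.646  0.003 -0.763]
9.625 tcp jig mm [-58.2  -0.   64.7] F jig [-3.13 -0.46 -1.05] z-axis [ 0.646  0.003 -0.763]
```

```bash
python3 -m inch '[0,-0.03,0.03,0,0,0,0]' >/dev/null; python3 st.py;python3 -m inch '[0,-0.03,0.03,0,0,0,0]' >/dev/null; python3 st.py
```

```text
9.75 tcp jig mm [-57.7  -0.   64.7] F jig [-2.38  0.07 -1.11] z-axis [ 0.646  0.003 -0.763]
9.875 tcp jig mm [-57.3  -0.   64.7] F jig [-2.65 -0.32 -1.39] z-axis [ 0.646  0.003 -0.763]
```

```bash
python3 -m inch '[0,-0.03,0.03,0,0,0,0]' >/dev/null; python3 st.py;python3 -m inch '[0,-0.03,0.03,0,0,0,0]' >/dev/null; python3 st.py;python3 -m inch '[0,-0.03,0.03,0,0,0,0]' >/dev/null; python3 st.py
```

```text
10.0 tcp jig mm [-57.1  -0.   64.7] F jig [-5.84 -0.36 -1.37] z-axis [ 0.646  0.003 -0.764]
10.125 tcp jig mm [-56.9  -0.   64.7] F jig [-8.12 -0.62 -1.85] z-axis [ 0.645  0.003 -0.764]
10.25 tcp jig mm [-56.8  -0.   64.7] F jig [-9.44 -0.68 -0.63] z-axis [ 0.644  0.002 -0.765]
```

```bash
python3 -m inch '[0,-0.03,0.03,0,0,0,0]' >/dev/null; python3 st.py;python3 -m inch '[0,-0.03,0.03,0,0,0,0]' >/dev/null; python3 st.py
```

```text
10.375 tcp jig mm [-56.6   0.   64.7] F jig [-12.28  -0.84  -0.55] z-axis [ 0.644  0.002 -0.765]
10.5 tcp jig mm [-56.5   0.   64.7] F jig [-15.24  -0.38  -1.61] z-axis [ 0.643  0.002 -0.766]
```

Contact came on at TCP x ≈ -57 mm and rose to 15 N, so the pin is home. Backing off and planning the knob approach.

```bash
cat >> h.py <<'E'
def knobR(q,tm=.65):
    t=tm+3.812; tg=-np.sin(t)*np.array([1,0,0])+np.cos(t)*e2; z=-AX/np.linalg.norm(AX); x=-tg; x-=z*(x@z); x/=np.linalg.norm(x)
    return JR(q)@np.array([x,np.cross(z,x),z]).T
E
python3 -m inch '[0,0.2,-0.16,0,0,0,0, 0,0.77,-0.64,0,0,0,0, 0,1.5,-1.3,0,0,0,0, 0,1.5,-1.3,0,0,0,0, 0,1.5,-1.3,0,0,0,0, 0,-0.9,-3,0,0,0,0, 0,-2,-3.5,0,0,0,0, 0,-2,-3.5,0,0,0,0, 0,-1,-1.5,0,0,0,0.3, 0,0,0,0,0,0,0.45]'>/dev/null; python3 st.py
python3 - <<'E'
from h import *
q=np.load("q.npy"); p,Rc=now()
k=J2W(q,knob(q[3]))[0]; a=JR(q)@AX; print(k)
print("to hover"); rows(p,Rc,k+.11*a,knobR(q),14)
o=ctrl.get_obs()
for n in("side","top"):
    ctrl.camera(n)
    for l in("pin","wheel_mark","knob_centre"):print(n,l,[(np.round(z["centre"],1).tolist(),round(z["score"],2)) for z in ctrl.place_of(n,l)[:3]])
    print(proj(n,J2W(q,[0,0,.062])))
E
```

```text
11.75 tcp jig mm [-156.8   -0.6  191.9] F jig [ 0.45  0.58 -0.75] z-axis [ 0.645  0.003 -0.764]
[0.59736773 0.0620229  0.10834695]
to hover
[1.49, -0.7, 0.52, -0.074, 0.015, 0.135]
[1.37, -0.93, 0.48, -0.074, 0.015, 0.135]
[1.23, -1.14, 0.42, -0.074, 0.015, 0.135]
[1.06, -1.32, 0.35, -0.074, 0.015, 0.135]
[0.86, -1.47, 0.26, -0.074, 0.015, 0.135]
[0.65, -1.59, 0.16, -0.074, 0.015, 0.135]
[0.43, -1.67, 0.04, -0.074, 0.015, 0.135]
[0.2, -1.71, -0.08, -0.074, 0.015, 0.135]
[-0.03, -1.71, -0.2, -0.074, 0.015, 0.135]
[-0.25, -1.67, -0.33, -0.074, 0.015, 0.135]
[-0.47, -1.6, -0.46, -0.074, 0.015, 0.135]
[-0.67, -1.48, -0.58, -0.074, 0.015, 0.135]
[-0.85, -1.33, -0.7, -0.074, 0.015, 0.135]
[-1.0, -1.15, -0.8, -0.074, 0.015, 0.135]
side pin [([164.7, 378.3], 0.84), ([273.0, 253.5], 0.81), ([414.7, 293.0], 0.58)]
side wheel_mark [([255.5, 215.2], 0.49), ([279.8, 328.6], 0.4)]
side knob_centre [([303.1, 194.1], 0.8)]
[[269.56929335 255.11607949]]
top pin [([393.3, 315.2], 0.67)]
top wheel_mark []
top knob_centre [([273.1, 190.0], 0.69)]
[[314.1531979  230.44743213]]
```

```bash
python3 -m inch '[1.5,-0.7,0.5,-0.074,0.015,0.135,0.45, 1.35,-0.95,0.5,-0.074,0.015,0.135,0.45, 1.2,-1.15,0.4,-0.074,0.015,0.135,0.45, 1.05,-1.3,0.35,-0.074,0.015,0.135,0.45, 0.85,-1.5,0.25,-0.074,0.015,0.135,0.45, 0.65,-1.6,0.15,-0.074,0.015,0.135,0.45, 0.45,-1.65,0.05,-0.074,0.015,0.135,0.45, 0.2,-1.7,-0.1,-0.074,0.015,0.135,0.45, 0,-1.7,-0.2,-0.074,0.015,0.135,0.45, -0.25,-1.65,-0.3,-0.074,0.015,0.135,0.45, -0.5,-1.6,-0.45,-0.074,0.015,0.135,0.45, -0.65,-1.5,-0.6,-0.074,0.015,0.135,0.45, -0.85,-1.3,-0.7,-0.074,0.015,0.135,0.45, -1,-1.15,-0.8,-0.074,0.015,0.135,0.45, 0,0,0,0,0,0,0.45]'; python3 st.py
python3 - <<'E'
from h import *
q=np.load("q.npy"); p,Rc=now(); o=ctrl.get_obs(); print(np.round(o["qpos"],2),o["grip_width"])
k=J2W(q,knob(q[3]))[0]; a=JR(q)@AX
rows(p,Rc,k+.05*a,knobR(q),3)
im,d=ctrl.camera("wrist"); b=im[:,:,::-1].copy()
for l in("knob_centre","handle_axis","wheel_mark"):print(l,[(np.round(z["centre"],1).tolist(),round(z["score"],2)) for z in ctrl.place_of("wrist",l)[:3]])
print(proj("wrist",[k,J2W(q,HA)[0]],o))
w=proj("wrist",[k-.026*a,k+.026*a,k],o).astype(int)
for c in w: cv2.circle(b,tuple(int(v) for v in c),5,(0,255,0),1)
cv2.imwrite("pics/w3.png",b)
E
```

```text
time_s: 14.02
ee_pos: [0.625, 0.1193, 0.1969]
eef_rot: [2.541, -0.139, -0.67]
force: [-0.2, -0.3, -0.1]
grip_width: 0.0422
14.025 tcp jig mm [ -35.  -210.1  196.9] F jig [ 0.09  0.38 -0.13] z-axis [ 0.004  0.577 -0.817]
[ 0.31  0.8   0.91 -0.44  1.87  0.98] 0.042177636037676464
[0.05, 0.02, 1.97, 0.001, 0.001, 0.001]
[0.05, 0.03, 1.97, 0.001, 0.001, 0.001]
[0.04, 0.03, 1.97, 0.001, 0.001, 0.001]
knob_centre [([281.5, 205.2], 0.56)]
handle_axis [([253.2, 301.0], 0.69), ([237.3, 281.6], 0.69)]
wheel_mark [([240.3, 280.5], 0.51)]
[[283.59490051 205.77310112]
 [251.80270691 301.55356564]]
```

View pics/w3.png

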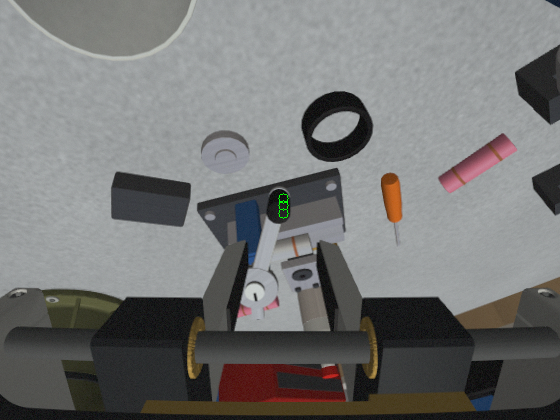

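The knob's end is at (280,205), centred between the fingers within 2 mm, with the lever below it. Going down over it.

```bash
python3 -m inch '[0,0,2.5,0,0,0,0.45, 0,0,2.5,0,0,0,0.45, 0,0,2.5,0,0,0,0.45, 0,0.05,2.4,0,0,0,0.45, 0.05,0.05,2.3,0,0,0,0.45, 0,0,0,0,0,0,0.3, 0,0,0,0,0,0,0.3]'; python3 st.py
cat > k.py <<'E'
from h import *
import sys
q=np.load("q.npy"); p,Rc=now(); A=JR(q).T; c=A@(p-[q[0],q[1],0])-HA
h=(np.arctan2(c@e2,c[0])-3.812)%(2*np.pi); h=h-2*np.pi if h>4 else h
o=ctrl.get_obs(); F=A@np.array(o["force"]); t=h+3.812; tg=-np.sin(t)*np.array([1,0,0])+np.cos(t)*e2; rd=np.cos(t)*np.array([1,0,0])+np.sin(t)*e2
print(o["time_s"],"h_tcp %.3f r %.1f axial %.1f  Ft %.2f Fr %.2f Fa %.2f w %.1f"%(h,1000*np.hypot(c@e2,c[0]),c@AX*1000,F@tg,F@rd,F@AX,o["grip_width"]*1000))
tgts=[float(v) for v in sys.argv[1:]]
for v in tgts:
    d=Rc.T@A.T@(knob(v)-HA-(c-AX*(c@AX)))*100; print(v,d.round(2)); c=knob(v)-HA
E
python3 k.py .45 .55 .65 .75 .85 .95 1.05 1.15 1.25 1.32
```

```text
time_s: 15.1
ee_pos: [0.5936, 0.0542, 0.1002]
eef_rot: [2.544, -0.14, -0.673]
force: [-0.4, -0.0, 0.1]
grip_width: 0.029
15.1 tcp jig mm [ -36.1 -137.9  100.2] F jig [0.35 0.18 0.11] z-axis [ 0.003  0.574 -0.819]
15.1 h_tcp 0.332 r 108.1 axial -11.6  Ft 0.18 Fr -0.37 Fa -0.01 w 29.0
0.45 [-1.19 -0.52  0.  ]
0.55 [-1.09 -0.16  0.  ]
0.65 [-1.1  -0.06  0.  ]
0.75 [-1.1   0.05  0.  ]
0.85 [-1.09  0.16  0.  ]
0.95 [-1.07  0.27  0.  ]
1.05 [-1.03  0.38  0.  ]
1.15 [-0.99  0.48  0.  ]
1.25 [-0.94  0.57  0.  ]
1.32 [-0.62  0.46  0.  ]
```

```bash
python3 -m inch '[-0.6,-0.25,0,0,0,0,0.3, -0.6,-0.25,0,0,0,0,0.3, -0.55,-0.1,0,0,0,0,0.3, -0.55,-0.05,0,0,0,0,0.3, -1.1,-0.05,0,0,0,0,0.3, -1.1,0.05,0,0,0,0,0.3]'>/dev/null; python3 k.py 
python3 -m inch '[-1.1,0.15,0,0,0,0,0.3, -1.05,0.3,0,0,0,0,0.3, -1.05,0.4,0,0,0,0,0.3, -1,0.5,0,0,0,0,0.3]'>/dev/null; python3 k.py 1.25 1.32
```

```text
15.85 h_tcp 0.765 r 110.2 axial -12.6  Ft -0.81 Fr 0.18 Fa -0.35 w 28.1
16.35 h_tcp 1.168 r 109.9 axial -12.4  Ft -1.71 Fr -0.51 Fa -0.83 w 28.7
1.25 [-0.77  0.47  0.  ]
1.32 [-0.62  0.46  0.  ]
```

```bash
python3 -m inch '[-0.8,0.45,0,0,0,0,0.3, -0.45,0.3,0,0,0,0,0.3, 0,0,0,0,0,0,0.3]'>/dev/null; python3 k.py 1.2 1.1 1 .9 .8 .7 .6 .5 .4 .3 .2 .1 0
python3 - <<'E'
from h import *
q=np.load("q.npy")
for n in ("side","top"):
    ctrl.camera(n)
    for l in("knob_centre","wheel_mark"):print(n,l,[(np.round(z["centre"],1).tolist(),round(z["score"],2)) for z in ctrl.place_of(n,l)[:2]])
    print([proj(n,J2W(q,knob(h)))[0].round(1).tolist() for h in(1.1,1.2,1.3)])
E
```

```text
16.725 h_tcp 1.295 r 110.5 axial -12.1  Ft 0.32 Fr -0.36 Fa 0.23 w 28.2
1.2 [ 0.89 -0.55 -0.  ]
1.1 [ 0.97 -0.53 -0.  ]
1.0 [ 1.01 -0.43 -0.  ]
0.9 [ 1.05 -0.32 -0.  ]
0.8 [ 1.08 -0.22 -0.  ]
0.7 [ 1.09 -0.11 -0.  ]
0.6 [ 1.1  0.  -0. ]
0.5 [ 1.09  0.11 -0.  ]
0.4 [ 1.08  0.22 -0.  ]
0.3 [ 1.05  0.33 -0.  ]
0.2 [ 1.01  0.43 -0.  ]
0.1 [ 0.96  0.53 -0.  ]
0.0 [ 0.91  0.62 -0.  ]
side knob_centre [([265.3, 186.8], 0.83)]
side wheel_mark [([256.3, 213.1], 0.5), ([353.9, 315.8], 0.36)]
[[271.9, 186.5], [267.1, 185.7], [262.3, 185.1]]
top knob_centre [([249.6, 223.0], 0.64)]
top wheel_mark [([293.6, 233.2], 0.49)]
[[251.1, 215.2], [249.8, 219.2], [248.9, 223.3]]
```

The knob sits at ≈1.25 rad by both cameras, and the back stroke ran loose at 1–2 N with the wheel mark unmoved. Now the forward stroke.

```bash
python3 -m inch '[0.9,-0.55,0,0,0,0,0.3, 0.95,-0.55,0,0,0,0,0.3, 1,-0.45,0,0,0,0,0.3, 1.05,-0.3,0,0,0,0,0.3, 1.1,-0.2,0,0,0,0,0.3, 1.1,-0.1,0,0,0,0,0.3, 1.1,0,0,0,0,0,0.3]'>/dev/null; python3 k.py
python3 -m inch '[1.1,0.1,0,0,0,0,0.3, 1.1,0.2,0,0,0,0,0.3, 1.05,0.35,0,0,0,0,0.3]'>/dev/null; python3 k.py .2 .1 .02
```

```text
17.9 h_tcp 0.591 r 110.2 axial -12.6  Ft 3.71 Fr 0.20 Fa 1.67 w 28.3
18.275 h_tcp 0.289 r 110.4 axial -12.7  Ft 3.40 Fr -0.71 Fa 2.35 w 28.5
0.2 [ 0.89  0.42 -0.  ]
0.1 [ 0.96  0.53 -0.  ]
0.02 [ 0.73  0.49 -0.  ]
```

```bash
python3 -m inch '[0.9,0.4,0,0,0,0,0.3, 0.95,0.5,0,0,0,0,0.3, 0.7,0.5,0,0,0,0,0.3]'>/dev/null; python3 k.py .1 .2 .3 .4 .5 .6 .7 .8 .9 1 1.1 1.2 1.3 1.33
```

```text
18.65 h_tcp 0.024 r 109.9 axial -12.7  Ft 3.03 Fr -1.27 Fa 1.85 w 28.2
0.1 [-0.69 -0.47  0.  ]
0.2 [-0.96 -0.53  0.  ]
0.3 [-1.01 -0.43  0.  ]
0.4 [-1.05 -0.33  0.  ]
0.5 [-1.08 -0.22  0.  ]
0.6 [-1.09 -0.11  0.  ]
0.7 [-1.1 -0.   0. ]
0.8 [-1.09  0.11  0.  ]
0.9 [-1.08  0.22  0.  ]
1.0 [-1.05  0.32  0.  ]
1.1 [-1.01  0.43  0.  ]
1.2 [-0.97  0.53  0.  ]
1.3 [-0.91  0.62  0.  ]
1.33 [-0.26  0.2   0.  ]
```

Gripping steadily at about 3 N. Second back stroke, then forward in shorter calls.

```bash
python3 -m inch '[-0.7,-0.5,0,0,0,0,0.3, -0.95,-0.5,0,0,0,0,0.3, -1,-0.45,0,0,0,0,0.3, -1.05,-0.3,0,0,0,0,0.3, -1.1,-0.2,0,0,0,0,0.3, -1.1,-0.1,0,0,0,0,0.3, -1.1,0,0,0,0,0,0.3, -1.1,0.1,0,0,0,0,0.3, -1.1,0.2,0,0,0,0,0.3, -1.05,0.3,0,0,0,0,0.3, -1,0.45,0,0,0,0,0.3, -0.95,0.55,0,0,0,0,0.3, -0.9,0.6,0,0,0,0,0.3]'>/dev/null; python3 k.py 1.2 1.1 1
python3 -m inch '[0.9,-0.6,0,0,0,0,0.3, 0.95,-0.55,0,0,0,0,0.3, 1,-0.45,0,0,0,0,0.3]'>/dev/null; python3 k.py
python3 -m inch '[1.05,-0.3,0,0,0,0,0.3, 1.1,-0.2,0,0,0,0,0.3]'>/dev/null; python3 k.py .7 .6 .5
```

```text
20.275 h_tcp 1.309 r 110.6 axial -12.3  Ft -1.32 Fr -0.92 Fa -0.98 w 28.0
1.2 [ 1.02 -0.64 -0.  ]
1.1 [ 0.97 -0.53 -0.  ]
1.0 [ 1.01 -0.43 -0.  ]
20.65 h_tcp 0.997 r 111.1 axial -12.7  Ft 0.72 Fr 0.34 Fa 0.95 w 28.3
20.9 h_tcp 0.800 r 110.4 axial -12.7  Ft 3.02 Fr 1.28 Fa 1.65 w 28.2
0.7 [ 1.1  -0.07 -0.  ]
0.6 [ 1.1  0.  -0. ]
0.5 [ 1.09  0.11 -0.  ]
```

```bash
python3 -m inch '[1.1,-0.05,0,0,0,0,0.3]'>/dev/null; python3 k.py
python3 -m inch '[1.1,0,0,0,0,0,0.3]'>/dev/null; python3 k.py .5 .4 .3
```

```text
21.025 h_tcp 0.700 r 109.7 axial -12.7  Ft 3.06 Fr 0.67 Fa 2.03 w 28.0
21.15 h_tcp 0.600 r 109.6 axial -12.6  Ft 1.86 Fr 0.42 Fa 1.93 w 28.4
0.5 [ 1.1   0.06 -0.  ]
0.4 [ 1.08  0.22 -0.  ]
0.3 [ 1.05  0.33 -0.  ]
```

```bash
python3 -m inch '[0.55,0.05,0,0,0,0,0.3]'>/dev/null; python3 k.py
python3 -m inch '[0.55,0.05,0,0,0,0,0.3]'>/dev/null; python3 k.py .4 .3
```

```text
21.275 h_tcp 0.549 r 109.4 axial -12.7  Ft 3.22 Fr -0.39 Fa 2.48 w 28.1
21.4 h_tcp 0.503 r 109.5 axial -12.6  Ft 2.95 Fr -0.32 Fa 1.41 w 28.3
0.4 [ 1.12  0.18 -0.  ]
0.3 [ 1.05  0.33 -0.  ]
```

```bash
python3 -m inch '[0.55,0.1,0,0,0,0,0.3, 0.55,0.1,0,0,0,0,0.3]'>/dev/null; python3 k.py
python3 -m inch '[0.55,0.15,0,0,0,0,0.3, 0.5,0.15,0,0,0,0,0.3]'>/dev/null; python3 k.py .2 .1 .02
```

```text
21.65 h_tcp 0.401 r 109.8 axial -12.6  Ft 3.60 Fr 0.67 Fa 1.40 w 27.9
21.9 h_tcp 0.301 r 110.0 axial -12.7  Ft 2.40 Fr -1.98 Fa 2.12 w 28.4
0.2 [ 1.02  0.43 -0.  ]
0.1 [ 0.96  0.53 -0.  ]
0.02 [ 0.73  0.49 -0.  ]
```

```bash
python3 -m inch '[0.5,0.2,0,0,0,0,0.3]'>/dev/null; python3 k.py
python3 -m inch '[0.5,0.2,0,0,0,0,0.3]'>/dev/null; python3 k.py .1 .02
```

```text
22.025 h_tcp 0.252 r 109.9 axial -12.7  Ft 3.35 Fr -1.18 Fa 2.98 w 28.4
22.15 h_tcp 0.203 r 110.1 axial -12.7  Ft 3.85 Fr -2.01 Fa 2.86 w 28.2
0.1 [ 0.99  0.55 -0.  ]
0.02 [ 0.73  0.49 -0.  ]
```

```bash
python3 -m inch '[0.5,0.25,0,0,0,0,0.3]'>/dev/null; python3 k.py
python3 -m inch '[0.5,0.25,0,0,0,0,0.3]'>/dev/null; python3 k.py .02
python3 -m inch '[0.4,0.25,0,0,0,0,0.3]'>/dev/null; python3 k.py
```

```text
22.275 h_tcp 0.153 r 110.2 axial -12.7  Ft 2.48 Fr -0.75 Fa 2.91 w 28.6
22.4 h_tcp 0.102 r 110.5 axial -12.7  Ft 2.78 Fr -1.91 Fa 3.05 w 28.4
0.02 [ 0.72  0.54 -0.  ]
22.525 h_tcp 0.059 r 110.5 axial -12.7  Ft 3.08 Fr -1.66 Fa 2.25 w 27.7
```

Not solid yet. Third stroke.

```bash
python3 -m inch '[-0.4,-0.25,0,0,0,0,0.3, -0.95,-0.5,0,0,0,0,0.3, -1,-0.45,0,0,0,0,0.3, -1.05,-0.3,0,0,0,0,0.3, -1.1,-0.2,0,0,0,0,0.3, -1.1,-0.1,0,0,0,0,0.3, -1.1,0,0,0,0,0,0.3, -1.1,0.1,0,0,0,0,0.3, -1.1,0.2,0,0,0,0,0.3, -1.05,0.3,0,0,0,0,0.3, -1,0.45,0,0,0,0,0.3, -0.95,0.55,0,0,0,0,0.3, -0.9,0.6,0,0,0,0,0.3]'>/dev/null; python3 k.py 1.2 1.1 1
python3 -m inch '[0.9,-0.6,0,0,0,0,0.3, 0.95,-0.55,0,0,0,0,0.3]'>/dev/null; python3 k.py
python3 -m inch '[0.5,-0.2,0,0,0,0,0.3]'>/dev/null; python3 k.py
```

```text
24.15 h_tcp 1.306 r 110.3 axial -12.3  Ft -1.87 Fr 0.04 Fa -1.59 w 27.9
1.2 [ 0.98 -0.63 -0.  ]
1.1 [ 0.97 -0.53 -0.  ]
1.0 [ 1.01 -0.43 -0.  ]
24.4 h_tcp 1.094 r 110.6 axial -12.2  Ft 1.23 Fr 0.83 Fa 1.58 w 28.2
24.525 h_tcp 1.044 r 110.4 axial -12.8  Ft 0.78 Fr 1.04 Fa 0.97 w 28.5
```

```bash
python3 -m inch '[0.5,-0.2,0,0,0,0,0.3]'>/dev/null; python3 k.py
python3 -m inch '[0.5,-0.15,0,0,0,0,0.3]'>/dev/null; python3 k.py
python3 -m inch '[0.5,-0.15,0,0,0,0,0.3]'>/dev/null; python3 k.py .8 .7 .6
```

```text
24.65 h_tcp 1.001 r 110.4 axial -12.7  Ft 3.86 Fr 0.97 Fa 1.08 w 28.1
24.775 h_tcp 0.955 r 110.2 axial -12.6  Ft 2.23 Fr 0.74 Fa 0.32 w 28.1
24.9 h_tcp 0.908 r 110.2 axial -12.6  Ft 2.80 Fr 0.21 Fa -0.76 w 28.4
0.8 [ 1.16 -0.23 -0.  ]
0.7 [ 1.09 -0.11 -0.  ]
0.6 [ 1.1  0.  -0. ]
```

```bash
python3 -m inch '[0.5,-0.1,0,0,0,0,0.3]'>/dev/null; python3 k.py
python3 -m inch '[0.5,-0.1,0,0,0,0,0.3]'>/dev/null; python3 k.py
python3 -m inch '[0.5,-0.1,0,0,0,0,0.3]'>/dev/null; python3 k.py .7 .6
```

```text
25.025 h_tcp 0.861 r 109.9 axial -12.6  Ft 2.16 Fr 0.62 Fa 0.05 w 28.2
25.15 h_tcp 0.814 r 109.9 axial -12.6  Ft 2.04 Fr 0.69 Fa -1.32 w 27.9
25.275 h_tcp 0.767 r 110.2 axial -12.6  Ft 3.51 Fr -0.17 Fa -0.29 w 28.1
0.7 [ 0.74 -0.04 -0.  ]
0.6 [ 1.1  0.  -0. ]
```

```bash
python3 -m inch '[0.5,-0.05,0,0,0,0,0.3]'>/dev/null; python3 k.py
python3 -m inch '[0.5,0,0,0,0,0,0.3]'>/dev/null; python3 k.py
python3 -m inch '[0.5,0,0,0,0,0,0.3]'>/dev/null; python3 k.py
python3 -m inch '[0.3,0,0,0,0,0,0.3]'>/dev/null; python3 k.py .5 .4
```

```text
25.4 h_tcp 0.722 r 110.2 axial -12.5  Ft 2.85 Fr 0.43 Fa -0.86 w 28.4
25.525 h_tcp 0.676 r 110.0 axial -12.5  Ft 2.75 Fr 0.02 Fa -0.27 w 28.4
25.65 h_tcp 0.631 r 110.0 axial -12.5  Ft 4.16 Fr 0.98 Fa 0.97 w 28.0
25.775 h_tcp 0.604 r 110.0 axial -12.6  Ft 3.22 Fr 0.73 Fa 0.73 w 28.3
0.5 [ 1.13  0.11 -0.  ]
0.4 [ 1.08  0.22 -0.  ]
```

```bash
python3 -m inch '[0.5,0.05,0,0,0,0,0.3]'>/dev/null; python3 k.py
python3 -m inch '[0.5,0.05,0,0,0,0,0.3]'>/dev/null; python3 k.py
python3 -m inch '[0.4,0.05,0,0,0,0,0.3]'>/dev/null; python3 k.py .4 .3
python3 - <<'E'
from h import *
q=np.load("q.npy"); im,d=ctrl.camera("side")
cv2.imwrite("pics/s4.png",cv2.resize(im[165:285,200:360,::-1],(800,600),interpolation=cv2.INTER_CUBIC))
for l in("knob_centre","wheel_mark","pad","pin"):print(l,[(np.round(z["centre"],1).tolist(),round(z["score"],2)) for z in ctrl.place_of("side",l)[:2]])
print([proj("side",J2W(q,knob(h)))[0].round(1).tolist() for h in(.4,.5,.6)])
E
```

```text
25.9 h_tcp 0.561 r 109.9 axial -12.5  Ft 4.60 Fr -0.16 Fa 1.51 w 28.1
26.025 h_tcp 0.516 r 110.0 axial -12.5  Ft 7.55 Fr -0.83 Fa 2.76 w 28.5
26.15 h_tcp 0.481 r 110.1 axial -12.5  Ft 8.21 Fr -1.43 Fa 3.21 w 28.4
0.4 [ 0.87  0.19 -0.  ]
0.3 [ 1.05  0.33 -0.  ]
knob_centre [([296.9, 192.0], 0.67)]
wheel_mark [([271.1, 216.4], 0.5)]
pad [([260.6, 256.2], 0.41)]
pin [([413.9, 289.9], 0.84), ([166.9, 383.3], 0.78)]
[[302.9, 193.7], [299.0, 192.5], [294.8, 191.3]]
```

View pics/s4.png

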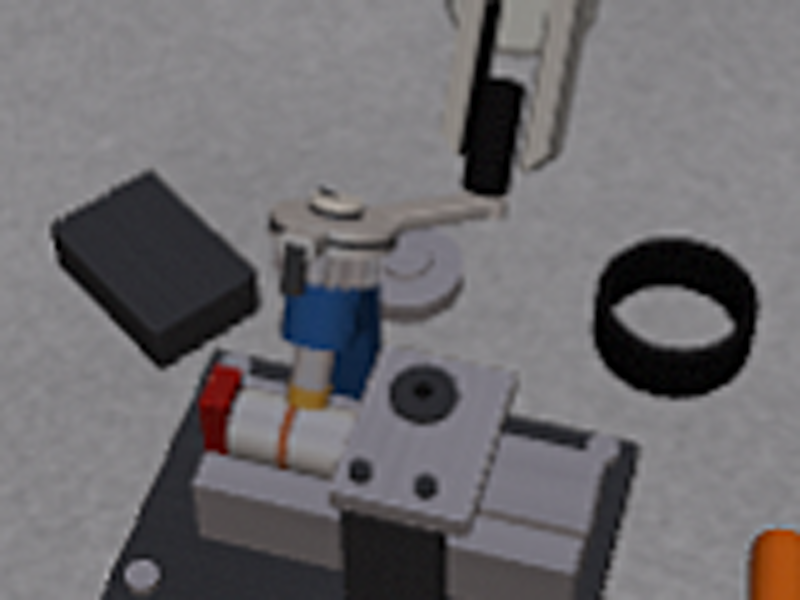

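The brass pad sits on the pin (crop ≈(308,398)), the pin's front end is against the red stop (≈(228,420)), and resistance is rising. I push a bit more to confirm it is solid.

```bash
python3 -m inch '[0.3,0.05,0,0,0,0,0.3]'>/dev/null; python3 k.py
python3 -m inch '[0.3,0.05,0,0,0,0,0.3]'>/dev/null; python3 k.py
```

```text
26.525 h_tcp 0.448 r 110.2 axial -12.6  Ft 0.29 Fr -0.26 Fa -0.38 w 28.0
26.65 h_tcp 0.419 r 110.3 axial -12.6  Ft 1.20 Fr 0.21 Fa 1.18 w 28.2
```

```bash
python3 -m inch '[0.3,0.05,0,0,0,0,0.3]'>/dev/null; python3 k.py
python3 -m inch '[0.3,0.05,0,0,0,0,0.3]'>/dev/null; python3 k.py
```

```text
26.775 h_tcp 0.393 r 110.5 axial -12.7  Ft 0.88 Fr -0.10 Fa 0.37 w 28.4
26.9 h_tcp 0.366 r 110.9 axial -12.7  Ft 1.39 Fr -0.02 Fa 1.09 w 28.4
```

The force dropped, perhaps because the pawl skipped a tooth. Continuing gently to see if it grips again.

```bash
python3 -m inch '[0.4,0.1,0,0,0,0,0.3]'>/dev/null; python3 k.py
python3 -m inch '[0.4,0.15,0,0,0,0,0.3]'>/dev/null; python3 k.py
python3 -m inch '[0.4,0.15,0,0,0,0,0.3]'>/dev/null; python3 k.py .2 .1
```

```text
27.025 h_tcp 0.330 r 111.1 axial -12.7  Ft 2.11 Fr -1.06 Fa 1.53 w 28.0
27.15 h_tcp 0.292 r 111.0 axial -12.6  Ft 3.11 Fr -1.20 Fa 1.18 w 28.3
27.275 h_tcp 0.255 r 111.0 axial -12.6  Ft 4.52 Fr -1.70 Fa 2.35 w 28.3
0.2 [ 0.51  0.34 -0.  ]
0.1 [ 0.96  0.53 -0.  ]
```

```bash
python3 -m inch '[0.2,0.1,0,0,0,0,0.3]'>/dev/null; python3 k.py
python3 -m inch '[0.2,0.1,0,0,0,0,0.3]'>/dev/null; python3 k.py
```

```text
27.4 h_tcp 0.235 r 110.9 axial -12.6  Ft 4.70 Fr -1.79 Fa 2.81 w 27.7
27.525 h_tcp 0.216 r 110.7 axial -12.7  Ft 5.46 Fr -2.53 Fa 3.61 w 28.7
```

```bash
python3 -m inch '[0.2,0.1,0,0,0,0,0.3]'>/dev/null; python3 k.py
python3 -m inch '[0.2,0.1,0,0,0,0,0.3]'>/dev/null; python3 k.py
python3 - <<'E'
from h import *
q=np.load("q.npy"); im,d=ctrl.camera("side")
for l in("knob_centre","wheel_mark","pad"):print(l,[(np.round(z["centre"],1).tolist(),round(z["score"],2)) for z in ctrl.place_of("side",l)[:2]])
print([proj("side",J2W(q,knob(h)))[0].round(1).tolist() for h in(.1,.2,.3)])
E
python3 k.py
```

```text
27.65 h_tcp 0.197 r 110.7 axial -12.7  Ft 6.15 Fr -2.80 Fa 3.19 w 28.7
27.775 h_tcp 0.178 r 110.6 axial -12.6  Ft 6.58 Fr -2.53 Fa 4.12 w 28.3
knob_centre [([308.8, 198.4], 0.74), ([248.0, 254.2], 0.2)]
wheel_mark [([270.7, 216.1], 0.77)]
pad [([260.3, 255.7], 0.6)]
[[313.1, 197.4], [310.0, 196.1], [306.6, 194.9]]
27.975 h_tcp 0.177 r 110.6 axial -12.6  Ft 5.51 Fr -2.34 Fa 3.03 w 28.3
```

The wheel mark hasn't moved (271.1,216.4 → 270.7,216.1) though I pushed with 6–8 N, twice the winding force, so the screw is solid. Letting go now: unload, open, back out along the knob axis.

```bash
python3 -m inch '[-0.2,-0.1,0,0,0,0,0.3, -0.15,-0.1,0,0,0,0,0.3, 0,0,0,0,0,0,0.3]'>/dev/null; python3 k.py
python3 -m inch '[0,0,0,0,0,0,0.42, 0,0,0,0,0,0,0.42, 0,0,-1,0,0,0,0.42]'>/dev/null;python3 k.py; python3 -m inch '[0,0,-2,0,0,0,0.42, 0,0,-2.5,0,0,0,0.42, 0,0,-2.5,0,0,0,0.42, 0,0,-2.5,0,0,0,0.42, 0,0,-2.5,0,0,0,0.42, 0,0,0,0,0,0,0.42]'>/dev/null;python3 k.py
python3 - <<'E'
from h import *
q=np.load("q.npy"); im,d=ctrl.camera("side")
cv2.imwrite("pics/s5.png",cv2.resize(im[165:285,200:360,::-1],(800,600),interpolation=cv2.INTER_CUBIC))
for l in("knob_centre","wheel_mark","pad","pin"):print(l,[(np.round(z["centre"],1).tolist(),round(z["score"],2)) for z in ctrl.place_of("side",l)[:2]])
a0=None
rs=[]
for ax in np.arange(-.06,-.025,.005):
    c=[]
    P=np.array([HA+ax*AX+.02*(np.cos(f)*np.array([1,0,0])+np.sin(f)*e2) for f in np.arange(0,6.283,.02)])
    U=proj("side",J2W(q,P))
    for m in((255,214.5),(271,216.3)):
        e=np.linalg.norm(U-m,axis=1);c+= [round(np.argmin(e)*.02,2),round(e.min(),1)]
    print(round(ax,3),c)
E
```

```text
28.35 h_tcp 0.212 r 111.1 axial -12.7  Ft 3.45 Fr -1.50 Fa 2.59 w 28.1
28.725 h_tcp 0.210 r 110.9 axial -3.2  Ft 1.44 Fr -0.34 Fa -1.76 w 39.4
29.475 h_tcp 0.206 r 111.7 axial 119.1  Ft 0.23 Fr -0.11 Fa -1.17 w 39.2
knob_centre [([305.6, 194.3], 0.65)]
wheel_mark [([271.4, 217.4], 0.55)]
pad [([259.0, 257.0], 0.52)]
pin [([168.1, 380.3], 0.82), ([415.1, 287.8], 0.77)]
-0.06 [np.float64(5.9), np.float64(7.0), np.float64(4.42), np.float64(6.6)]
-0.055 [np.float64(6.0), np.float64(4.7), np.float64(4.4), np.float64(4.3)]
-0.05 [np.float64(6.12), np.float64(2.6), np.float64(4.36), np.float64(2.0)]
-0.045 [np.float64(0.06), np.float64(0.7), np.float64(4.3), np.float64(0.3)]
-0.04 [np.float64(0.56), np.float64(1.0), np.float64(2.46), np.float64(1.1)]
-0.035 [np.float64(0.74), np.float64(3.1), np.float64(2.4), np.float64(1.3)]
-0.03 [np.float64(0.84), np.float64(5.4), np.float64(2.36), np.float64(3.8)]
```

View pics/s5.png

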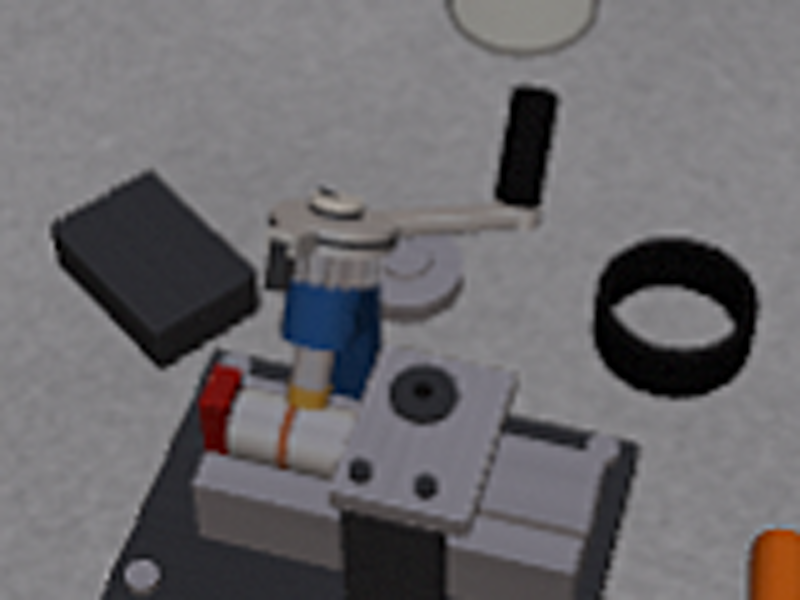

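The last view shows the clamp pad on the pin, the pin end touching the red stop, the handle free at ≈(525,145) and the bystanders unmoved. The wheel has turned about 2.0 rad from its start, which fits the 2.2 end. Handing in.

```bash
python3 -c "
from station import ctrl
print(ctrl.get_obs()['force']); print(ctrl.hand_in())"
```

```text
[ 0.37651035 -0.21949912  0.45233637]
the job is handed in; nothing more can be done
None
```

The job is handed in at about 29.5 s of the 72 s allowed; hand-in reported no verdict.

**What I did:**
- **Pin:** I slid it along the groove with the slanted, closed fingers at 2–3 N. It met the stop at the predicted place, and I pressed to about 15 N against the 25 N limit.
- **Back swing:** I caged the knob loosely between the fingers and swung the handle back to about 1.25–1.3 rad. It ran loose at 1–2 N, and the wheel mark stayed within about 2 px, which is detection noise.
- **Winding:** Three forward strokes gripped at 2–4 N. On the third the resistance rose to 8 N and the clamp came up solid.
- **Release:** I unloaded the handle, opened the fingers and backed clear along the knob's axis.

**Last checks:**
- The side picture shows the pad on the pin, the pin's end at the red stop, and the handle free. The block, the disc, the black ring and the visible parts of the tub and screwdriver look where they were; I did not re-check the other bystanders.
- The tool force reads close to zero.
- The wheel mark stayed put, within about 1 px, from the first time the clamp resisted through to after release. It has turned about 2.0 rad (±0.1) from its unknown start of 0–0.4, which fits the 2.2 end. I could not read the screw angle or the pad force directly.

**Disagreements:**
- At about 8 N the handle gave way once without the wheel turning, probably a pawl skipping a tooth. It gripped again and reached 6.6 N, with the wheel still fixed.
- The side-camera network placed the pin roughly 7 mm short of the stop. I put that down to bias, because the contact force and the later picture both show it touching.

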